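# Set the lathe speed under the sliding guard

### The arm

A 6-joint arm with a two-finger parallel gripper is mounted at the origin on a cart in front of the work surface, level with it; the furniture and walls round the work are solid. World frame = base frame: x ahead of the robot, y to its left, z up, the work surface at z = 0. Lengths are in m, angles in rad, forces in N, time in s.
With the tool pointing down it reaches from about 0.3 to 0.775 m from the base axis. Payload 14.6 kg.
Tool frame: the origin (TCP) lies midway between the tips of the shut fingers; the grasp point (between the pads) lies 19 mm behind it (ctrl.grip_depth is the distance from the TCP to the grasp point, in m); z points along the fingers, x is the direction in which the jaws open and shut, and the axes are right-handed (so a half turn about z gives the same grasp; the last joint's range is limited). The gripper opens to 94 mm and grips with 3 to 60 N. Pads are 16 mm wide; open, the fingers measure 119 mm over their backs; the gripper's body (75 mm by 177 mm) begins 78 mm behind the grasp point.
Start: joints at [1.255, 0.3, 1.521, -0, 1.321, -0.067], TCP at [0.135, 0.533, 0.205] pointing down, gripper open.
Joint ranges: [-3.03, 3.03], [-0.79, 2.21], [0.23, 2.52], [-1.04, 4.18], [0, 3.07], [-2.55, 2.55]. Speed limits (rad/s): [2.22, 2.22, 2.57, 3.14, 3.14, 3.14].

### API

Orientations are given as [roll, pitch, yaw] about the fixed x, y, z axes, in that order (R = Rz(yaw) Ry(pitch) Rx(roll)).
In Python, from station import ctrl gives the robot as it stands.
- The arm moves only by the tool play_rows, never from a script. Its argument "steps" is a list that holds one entry, the list of rows, each a list of 7 numbers: the shift along the tool's x, y, z in cm, then the turn, a rotation vector about the tool's x, y, z in rad, then the opening, from 0 (shut) to 1 (fully open). In form: [[[x, y, z, ax, ay, az, hand], ...]]. A call has 1 to 20 rows; each row is the pose to reach, as a shift and turn from the pose measured when the call began, along the tool's axes at that moment; what a row does not reach only later rows make up. A row lasts 1/12 s, in which the tool goes at most 41.7 mm and 7.16 degrees, less where a joint would pass 70% of its speed; a pose out of reach is approached as far as the arm can. A call with a gripper value outside its range is refused whole. The fingers move at their own pace and stop on an object; "force" is the grip in N (left out, the last holds). Time passes only in rows, so rows that repeat a pose let the fingers close. It gives the time, the measured TCP pose, the force and the opening at its end, in the units of the state.
- ctrl.get_obs(): the state, without advancing time (a new reading comes with each control period).
- ctrl.camera(name): name is "scene" or "top"; returns a dict with "frame" (480x640x3 uint8, blue, green, red), "fovy" (degrees; the focal length in pixels is half the picture's height over the tangent of half this angle, whatever the lens; pixels are square), "cx", "cy" (the principal point, pixels), "world_to_cam" (4x4, takes a point from world to camera coordinates). Camera axes: x right, y up, looking along -z (the intrinsics and any distortion apply to the point x, -y, -z); pixel columns grow to the right and rows downward; lengths in m; the calibration is good to about 2 mm. A picture is of the moment at which its call begins. There is no depth.
- ctrl.hand_in(): hands the job in, once; it reports no verdict.
The state is a dict: "time_s": time; "qpos": joint angles; "joint_vel": joint speeds; "tau": joint torques, N m; "ee_pos": TCP position; "eef_rot": TCP orientation; "force": force on the tool from outside, world axes, zero at the start; "moment": the same for the moment, N m; "grip_width": finger opening in m.
Only numpy, scipy, OpenCV 4.12 (cv2) and the standard library are available. Lean on these libraries where they do the work, as an engineer would, in place of code of your own. Each camera call takes 0.05 s, during which the arm holds its last target. There are 200 camera calls.

### The job

Set the speed on the bench lathe's control box: slide the clear guard fully to the left off the dial and turn only the inner knob clockwise until its fin points at the raised mark on the outer ring, leaving the outer ring as it is set. Then slide the guard fully back over the dial, and only after that push the uncovered run switch fully over, away from the robot. Leave the tin, the spokeshave and the bored block where they are.

Things in the scene. Friction and masses are not known exactly. Their poses are not given: they have to be found in the camera images.
- control_box: Grey box fixed to the bench, 180 mm (its x) by 330 mm (its y), flat top 50 mm above the bench. Origin: centre of the underside; x points away from the robot, y left (yaw up to 0.3 rad either way), z up. The dial, two concentric knobs with one vertical axis, is at box x 0, y -80 mm; the run switch at x 0, y +85 mm. Guide rails 5 mm high along y at x = +-78 mm.
- guard (a joint): Position of the clear guard, m: 0 = fully right, over the dial; 0.165 = fully left, over the run switch (end stop). It is a tunnel, open at both y ends, 154 mm along x, 150 mm along y, roof 110 mm above the bench; centred at box y = -80 mm + this value. Slides along box y with about 1.5 N of friction and stays where it is left.
- guard_handle (a point): Centre of the top of the guard's handle, 138 mm above the bench: an upright plate on the middle of the roof, 70 mm along x, 10 mm thick along y, 28 mm high (with a foot plate 3 mm thick, 84 x 20 mm). It can be pushed sideways along y. Axes as the box.
- speed_knob (a joint): Angle of the inner knob about the dial axis, rad: 0 = its fin points along box +x, positive = counter-clockwise seen from above; range -2.8 to 2.8. Friction 0.06 N m; stays where it is left. It starts at 1.2 to 2.5, counter-clockwise of the ring's mark, so it must turn clockwise (the value falls).
- pointer_tip (a point): Top of the outer end of the inner knob's fin, 42 mm from the dial axis, 96 mm above the bench; x axis outward along the fin. The knob is a black disc of 86 mm diameter (top 68 mm above the bench) with an upright fin 10 mm thick, 28 mm high, from the axis out to one side only, and a hub of 22 mm diameter and the same height. The fin can be pushed from the side, say 33 mm from the axis.
- preset_ring (a joint): Angle of the outer ring about the same axis, rad: 0 = its raised mark points along box +x, positive = counter-clockwise seen from above; -1.7 to 0.6 at the start. It turns easily (0.03 N m of friction) and must not be turned. The inner knob is set right when speed_knob equals preset_ring.
- preset_mark (a point): Top of the raised mark on the outer ring, 57.5 mm from the dial axis, 74 mm above the bench; x axis outward. The ring is ridged aluminium, 128 mm in diameter, lying round the inner disc, top 64 mm above the bench; the mark is a dark block 13 mm radially, 8 mm wide, 10 mm above the ring.
- run_switch (a joint): Angle of the run switch, rad: 0 = off, leaning 0.5 rad from upright toward the robot; 1.0 = on (end stop), leaning 0.5 rad away from the robot. Stays where it is left; friction 0.08 N m. Hinged about box y at box x = 0, y = +85 mm, 58 mm above the bench.
- switch_tip (a point): Middle of the free end of the run switch's paddle: black, 42 mm long from its hinge, 26 mm wide along y, 8 mm thick; when off the tip is 20 mm nearer the robot than the hinge and 95 mm above the bench. The guard covers it while the guard is to the left.
- nail_tin: Open grey tin, 66 mm diameter, 75 mm high, standing behind the box; origin at its foot. To be left alone.
- spokeshave: Wooden two-handled spokeshave, 260 mm long, 41 mm wide, 26 mm high, lying behind the box; origin under its middle. To be left alone.
- bored_block: Pale wooden block, 73 x 91 mm and 120 mm high, with a 42 mm hole through it, standing to the left of the box; origin under its middle. To be left alone.

How it is judged:
On the way, in this order (a step that is already met when the one before it is completed fails the run):
1. the guard is slid left, off the dial (within 15 mm of its stop) (value of joint guard above 0.15 m), for 0.2 s.
2. with the guard still off, the inner knob's fin points at the ring's mark within 0.12 rad (7 degrees) (value of joint guard above 0.135 m and angle between the x axis of pointer_tip and the x axis of preset_mark, either way round below 0.12 rad and horizontal distance between pointer_tip and preset_mark below 0.03 m), for 0.4 s.
3. the guard is back over the dial (within 10 mm of its stop) (value of joint guard below 0.01 m), for 0.2 s.
4. the run switch is over to on (value of joint run_switch above 0.85 rad), for 0.2 s.
At the end, for the whole second after the job is handed in: The guard is closed over the dial to within 10 mm, the inner knob's fin points at the ring's mark within 0.12 rad (7 degrees), the ring's mark is within 4 mm of where it started, and the run switch is on (past 0.85 rad) (value of joint guard below 0.01 m and angle between the x axis of pointer_tip and the x axis of preset_mark, either way round below 0.12 rad and horizontal distance between pointer_tip and preset_mark below 0.03 m and distance of preset_mark from where it was at the start of the episode below 0.004 m and value of joint run_switch above 0.85 rad); the robot touches nothing.
It fails at once if the outer ring is turned (its mark moves more than 4 mm) (distance of preset_mark from where it was at the start of the episode above 0.004 m).
It fails at once if the run switch is pushed over while the guard is off the dial (value of joint run_switch above 0.5 rad and value of joint guard above 0.02 m).
It fails at once if the tin, spokeshave or bored block is moved more than 20 mm (distance of any of nail_tin, spokeshave, bored_block from where it was at the start of the episode above 0.02 m).
It also fails if it takes over 61 s, if anything falls off the work surface, if the arm or the gripper's body presses on something with over 40 N, if the wrist force passes 120 N, or if a joint passes its speed limit or range.

## Working session

There is one attempt and no reset: what is moved stays moved. The work goes in short steps, Python scripts to look and compute and a tool call to move; the robot and the scene stay as the last step left them, time stands still between calls to the robot, and variables do not carry over. Pictures are saved under pics/ and viewed, about 8 in all and at most 12, crops included, and the job is handed in when it is done.

Besides the shell and the picture viewer there is one more tool, called after "Emit:" in YAML: its name, and indented under it one key for each argument. play_rows: Moves the arm, as the interface text tells. Its arguments: {"type":"object","properties":{"steps":{"type":"array"},"force":{"type":"number"}},"required":["steps"]}

```bash
mkdir -p pics; ls; python3 - <<'E'
from station import ctrl
import cv2
for n in("scene","top"):
    c=ctrl.camera(n); cv2.imwrite(f"pics/{n}0.png",c["frame"]); print(n,c["fovy"],c["cx"],c["cy"],c["world_to_cam"].round(4).tolist(),[k for k in c])
print(ctrl.get_obs())
E
```

```text
pics
scene 42.575249320744085 324.32407999991887 238.6457104207023 [[0.8815, -0.472, 0.0125, -0.4554], [0.2501, 0.4893, 0.8355, -0.3889], [-0.4005, -0.7333, 0.5494, -0.9582], [0.0, 0.0, 0.0, 1.0]] ['frame', 'fovy', 'cx', 'cy', 'world_to_cam']
top 44.49180377425044 317.67265435162835 227.3403965007761 [[-0.0061, -0.9997, -0.0219, 0.2818], [0.9975, -0.0077, 0.0703, -0.6635], [-0.0705, -0.0214, 0.9973, -1.1301], [0.0, 0.0, 0.0, 1.0]] ['frame', 'fovy', 'cx', 'cy', 'world_to_cam']
{'time_s': 0.1, 'qpos': array([ 1.25541943e+00,  3.00394958e-01,  1.52151465e+00, -5.00935913e-06,
        1.32071268e+00, -6.66123595e-02]), 'joint_vel': array([-9.09220400e-04, -1.77978734e-05, -1.22355020e-03,  8.24798134e-04,
       -4.98793480e-04, -1.11161153e-03]), 'tau': array([ 1.03960112e-03, -5.32647014e+01, -3.53279793e+01,  7.10196700e-02,
        2.35724525e-02, -7.41116310e-05]), 'ee_pos': array([0.13535057, 0.53284052, 0.2049562 ]), 'eef_rot': array([-3.14152896e+00,  1.02767736e-03,  1.32203307e+00]), 'force': array([-0.29505493,  0.44793832,  0.59307458]), 'moment': array([ 0.00316464, -0.00289176,  0.0131814 ]), 'grip_width': 0.09386828824293483}
```

View pics/top0.png

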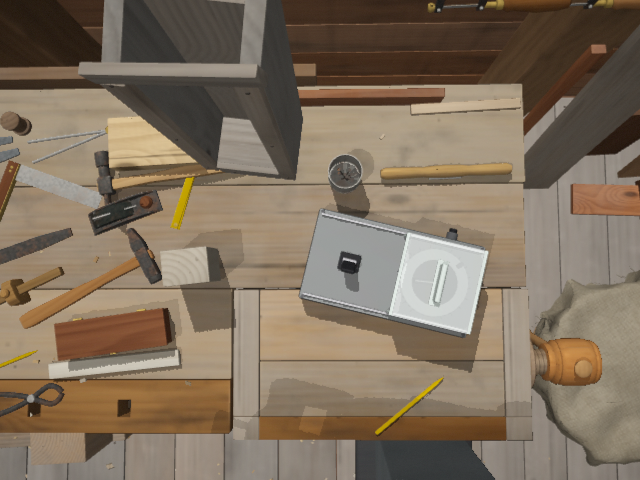

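View pics/scene0.png

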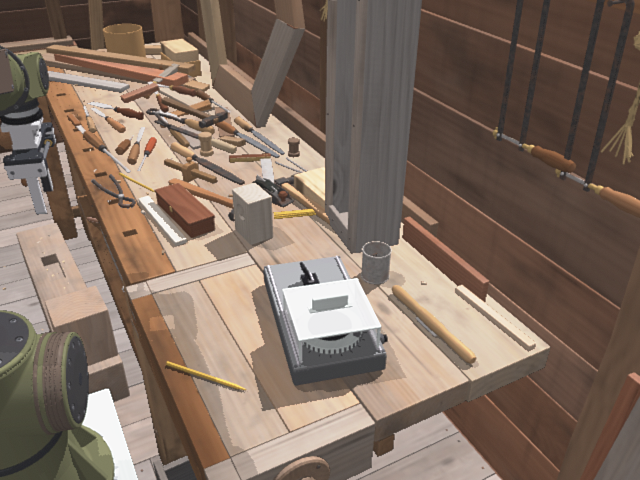

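Top view: the box has its left edge near (320,210)–(302,298). The guard sits over the dial on the right, with its handle around (439,283), and the switch is at (349,263). I'll zoom in next.

```bash
cat > h.py <<'E'
import numpy as np,cv2
from station import ctrl
def proj(c,P):
    P=np.atleast_2d(P);q=P@c["world_to_cam"][:3,:3].T+c["world_to_cam"][:3,3]
    f=240/np.tan(np.radians(c["fovy"]/2))
    return np.c_[c["cx"]+f*q[:,0]/-q[:,2],c["cy"]-f*q[:,1]/-q[:,2]]
def ray(c,uv,z):
    f=240/np.tan(np.radians(c["fovy"]/2));R=c["world_to_cam"][:3,:3];t=c["world_to_cam"][:3,3]
    d=R.T@np.array([(uv[0]-c["cx"])/f,-(uv[1]-c["cy"])/f,-1]);o=-R.T@t
    return o+d*(z-o[2])/d[2]
E
python3 - <<'E'
import cv2
a=cv2.imread("pics/top0.png")[195:345,290:500]
b=cv2.imread("pics/scene0.png")[245:395,250:400]
cv2.imwrite("pics/c0.png",cv2.resize(a,None,fx=3.8,fy=3.8,interpolation=cv2.INTER_CUBIC))
E
```

```text
(no output)
```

View pics/c0.png

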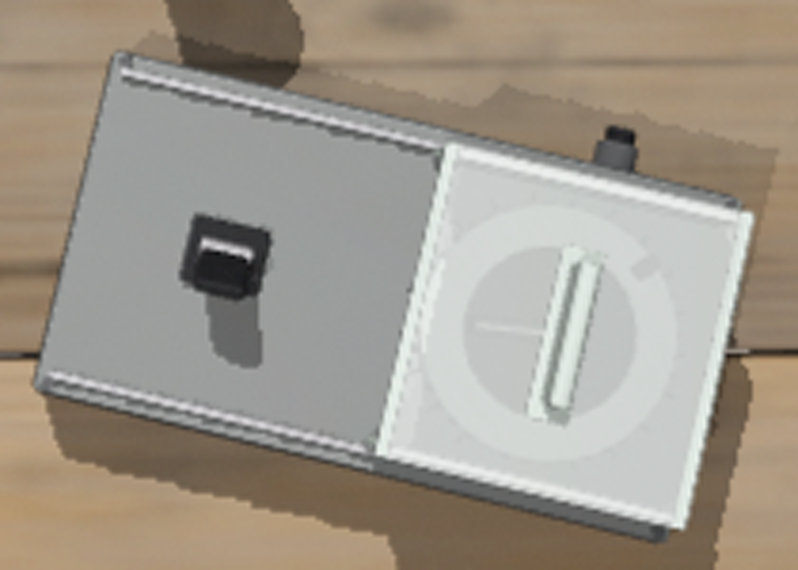

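The crop shows the box's top corners at (118,55), (38,385), (662,535) and (742,200). The fin ends at (478,325), on the left, and the ring's mark is at (648,267). Now I'll fit the pose.

```bash
python3 - <<'E'
from h import *
from scipy.optimize import least_squares
c=ctrl.camera("top")
C=lambda u,v:np.array([(u+.5)/3.8-.5+290,(v+.5)/3.8-.5+195])
m=[((.09,.165,.05),C(118,55)),((-.09,.165,.05),C(38,385)),((-.09,-.165,.05),C(662,535)),((.09,-.165,.05),C(742,200)),
 ((.077,-.005,.11),C(447,148)),((-.077,-.005,.11),C(380,455)),((-.077,-.155,.11),C(683,527)),((.077,-.155,.11),C(752,212))]
L=np.array([a for a,_ in m]);U=np.array([b for _,b in m])
def W(p,L):
    s,k=np.sin(p[2]),np.cos(p[2]);L=np.atleast_2d(L);return np.c_[p[0]+k*L[:,0]-s*L[:,1],p[1]+s*L[:,0]+k*L[:,1],L[:,2]]
r=least_squares(lambda p:(proj(c,W(p,L))-U).ravel(),[.55,.1,-.2]);p=r.x
print(p,r.fun.reshape(-1,2).round(1).tolist())
for n,l in dict(dial=(0,-.08,.05),sw=(0,.085,.058),swtip=(-.02,.085,.095),handle=(0,-.08,.138)).items(): print(n,W(p,l).round(4),proj(c,W(p,l)).round(1))
d=W(p,(0,-.08,.05))[0]
for n,uv,z in(("fin",C(478,325),.096),("mark",C(648,267),.074)):
    w=ray(c,uv,z)-d; print(n,np.hypot(*w[:2]),np.arctan2(w[1],w[0])-p[2])
print("handle",ray(c,C(570,332),.138), ray(c,C(226,245),.095))
for n,uv in(("tin",(346,172)),("shaveL",(383,174)),("blk",(185,265))):print(n,ray(c,uv,0.05 if n!="blk" else .12).round(3))
np.save("p.npy",p)
E
```

```text
[ 0.57707421  0.13526807 -0.23963144] [[-1.9, -2.4], [-2.5, 1.8], [2.4, 3.0], [1.6, -1.2], [0.0, -2.1], [-1.2, -0.0], [0.7, 0.7], [0.8, 0.1]]
dial [[0.5581 0.0576 0.05  ]] [[432.7 281.6]]
sw [[0.5972 0.2178 0.058 ]] [[348.6 261.6]]
swtip [[0.5778 0.2226 0.095 ]] [[346.8 271.9]]
handle [[0.5581 0.0576 0.138 ]] [[441.4 282.7]]
fin 0.03961261304672871 1.7116031086351582
mark 0.057106198947450226 -0.7482115911903231
handle [0.55936994 0.06056836 0.138     ] [0.60135503 0.21805454 0.095     ]
tin [0.771 0.221 0.05 ]
shaveL [0.766 0.149 0.05 ]
blk [0.592 0.516 0.12 ]
```

Emit:
play_rows:
  steps:
    - [[-8.9,13.2,0,0,0,0,0.7],[-8.9,13.2,0,0,0,0,0.7],[-8.9,13.2,0,0,0,0,0.7],[-17.8,26.4,0,0,0,0,0.7],[-17.8,26.4,0,0,0,0,0.7],[-17.8,26.4,0,0,0,0,0.7],[-17.8,26.4,0,0,0,0,0.7],[-26.6,39.6,0,0,0,0,0.7],[-26.6,39.6,0,0,0,0,0.7],[-26.6,39.6,0,0,0,0,0.7],[-26.6,39.6,0,0,0,0,0.7],[-35.5,52.8,0,0,0,0,0.7],[-35.5,52.8,0,0,0,0,0.7],[-35.5,52.8,0,0,0,0,0.7],[-35.5,52.8,0,0,0,0,0.7],[-35.5,52.8,0,0,0,0,0.7],[-35.5,52.8,0,0,0,0,0.7]]

```text
time_s: 1.57
ee_pos: [0.5607, 0.0566, 0.2044]
eef_rot: [-3.14, 0.001, 1.319]
force: [-0.2, 0.4, -0.3]
grip_width: 0.0658
```

Emit:
play_rows:
  steps:
    - [[0,0,4,0,0,-0.01,0.7],[0,0,7,0,0,-0.01,0.7],[0,0,8.5,0,0,-0.01,0.7],[0,0,8.5,0,0,-0.01,0.7],[0,0,8.5,0,0,-0.01,0.0],[0,0,8.5,0,0,-0.01,0.0],[0,0,8.5,0,0,-0.01,0.0],[0,0,8.5,0,0,-0.01,0.0],[0,0,8.5,0,0,-0.01,0.0],[0,0,8.5,0,0,-0.01,0.0],[0,0,8.5,0,0,-0.01,0.0],[0,0,8.5,0,0,-0.01,0.0]]
  force: 5

```text
time_s: 2.57
ee_pos: [0.5606, 0.0564, 0.1195]
eef_rot: [-3.141, 0.001, 1.329]
force: [0.2, -0.8, -0.2]
grip_width: 0.0162
```

Emit:
play_rows:
  steps:
    - [[0,0,0,0,0,0,0],[0,0,0,0,0,0,0],[0,0,0,0,0,0,0]]

```text
time_s: 2.82
ee_pos: [0.5608, 0.0571, 0.1195]
eef_rot: [-3.141, 0.0, 1.329]
force: [1.6, 5.4, -0.8]
grip_width: 0.0097
```

Emit:
play_rows:
  steps:
    - [[2,0,0,0,0,0,0],[4,0,0,0,0,0,0],[6,0,0,0,0,0,0],[8,0,0,0,0,0,0],[10,0,0,0,0,0,0],[12,0,0,0,0,0,0],[13.5,0,0,0,0,0,0],[15,0,0,0,0,0,0],[16,0,0,0,0,0,0],[16.1,0,0,0,0,0,0],[16.1,0,0,0,0,0,0],[16.1,0,0,0,0,0,0],[16.1,0,0,0,0,0,0]]

```text
time_s: 3.9
ee_pos: [0.5991, 0.2129, 0.1195]
eef_rot: [-3.14, 0.0, 1.328]
force: [-2.2, 2.0, 1.2]
grip_width: 0.01
```

Emit:
play_rows:
  steps:
    - [[0,0,0,0,0,0,0.5],[0,0,0,0,0,0,0.5],[0,0,0,0,0,0,0.5],[0,0,-3,0,0,0,0.5],[0,0,-7,0,0,0,0.5],[0,0,-8,0,0,0,0.5],[0,0,-8,0,0,0,0.5]]

```text
time_s: 4.48
ee_pos: [0.6005, 0.213, 0.2034]
eef_rot: [3.138, -0.003, 1.328]
force: [0.2, 0.6, 0.0]
grip_width: 0.0467
```

```bash
python3 - <<'E'
from h import *
c=ctrl.camera("top");cv2.imwrite("pics/top1.png",c["frame"])
cv2.imwrite("pics/c1.png",cv2.resize(c["frame"][195:345,290:500],None,fx=3.8,fy=3.8,interpolation=cv2.INTER_CUBIC))
E
```

```text
(no output)
```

View pics/c1.png

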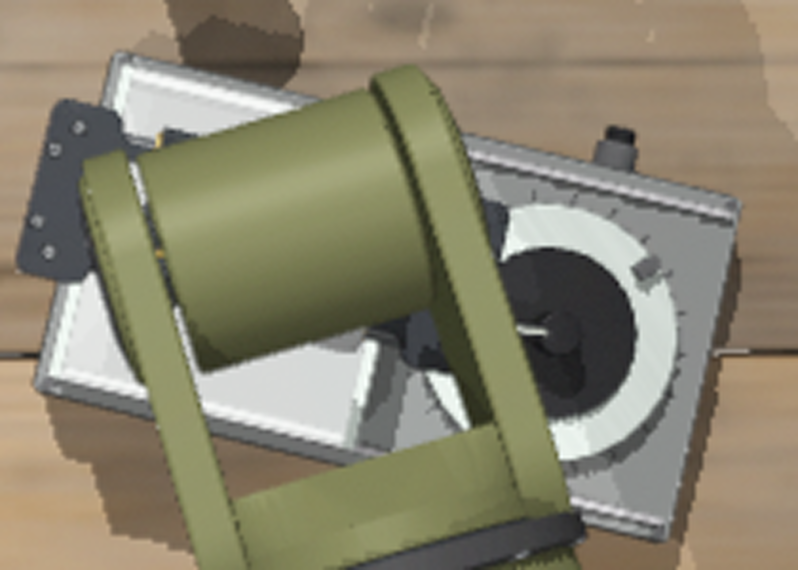

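The arm covers the left of the dial, but the hub at (562,332), the mark at (648,270) and part of the fin at (520,329) are visible. The guard looks left.

```bash
python3 - <<'E'
from h import *
c=ctrl.camera("top");p=np.load("p.npy")
C=lambda u,v:np.array([(u+.5)/3.8-.5+290,(v+.5)/3.8-.5+195])
h=ray(c,C(562,332),.096);m=ray(c,C(648,270),.074)
print("hub",h)
for d in(h,np.array([.5581,.0576,0])):
  for n,w in(("fin0",ray(c,C(478,325),.096)),("mark",m),("mark0",ray(c,C(648,267),.074))):
    w=w-d;print(n,np.hypot(*w[:2]).round(4),"world ang",np.arctan2(w[1],w[0]).round(3))
for n,uv in(("ringR",C(679,333)),("ringT",C(557,203)),("ringB",C(570,462))):print(n,ray(c,uv,.064).round(4))
E
```

```text
hub [0.5584027  0.05667622 0.096     ]
fin0 0.0405 world ang 1.482
mark 0.0554 world ang -1.006
mark0 0.0562 world ang -0.984
fin0 0.0396 world ang 1.472
mark 0.0563 world ang -1.01
mark0 0.0571 world ang -0.988
ringR [ 0.5568 -0.0068  0.064 ]
ringT [0.6217 0.0521 0.064 ]
ringB [0.4936 0.0483 0.064 ]
```

Emit:
play_rows:
  steps:
    - [[-3,-0.2,0,0,0,0.12,0.4],[-6,-0.4,0,0,0,0.24,0.4],[-9,-0.6,0,0,0,0.36,0.4],[-12,-0.8,0,0,0,0.48,0.4],[-12.9,-0.9,0,0,0,0.6,0.4],[-12.9,-0.9,0,0,0,0.72,0.4],[-12.9,-0.9,0,0,0,0.84,0.4],[-12.9,-0.9,0,0,0,0.96,0.4],[-12.9,-0.9,0,0,0,1.08,0.4],[-12.9,-0.9,0,0,0,1.2,0.4],[-12.9,-0.9,0,0,0,1.32,0.4],[-12.9,-0.9,0,0,0,1.418,0.4],[-12.9,-0.9,0,0,0,1.418,0.4],[-12.9,-0.9,0,0,0,1.418,0.4],[-12.9,-0.9,0,0,0,1.418,0.4]]

```text
time_s: 5.83
ee_pos: [0.5591, 0.0895, 0.1982]
eef_rot: [3.141, 0.003, -0.087]
force: [0.1, -0.3, -0.2]
grip_width: 0.0375
```

Emit:
play_rows:
  steps:
    - [[0.2,0,3,0,0,0,0.4],[0.2,0,6,0,0,0,0.4],[0.2,0,9,0,0,0,0.4],[0.2,0,11,0,0,0,0.4],[0.2,0,11.8,0,0,0,0.4],[0.2,0,11.8,0,0,0,0.4],[0.2,0,11.8,0,0,0,0],[0.2,0,11.8,0,0,0,0],[0.2,0,11.8,0,0,0,0],[0.2,0,11.8,0,0,0,0],[0.2,0,11.8,0,0,0,0],[0.2,0,11.8,0,0,0,0],[0.2,0,11.8,0,0,0,0]]
  force: 5

```text
time_s: 6.92
ee_pos: [0.5611, 0.0894, 0.0809]
eef_rot: [-3.142, 0.002, -0.086]
force: [0.2, 0.9, 6.7]
grip_width: 0.0097
```

Emit:
play_rows:
  steps:
    - [[0,0,0,0,0,0,0],[0,0,-0.1,0,0,0,0]]

```text
time_s: 7.08
ee_pos: [0.5608, 0.0894, 0.0814]
eef_rot: [3.141, 0.003, -0.086]
force: [0.6, 0.9, -7.9]
grip_width: 0.01
```

```bash
python3 - <<'E'
from h import *
o=ctrl.get_obs();print(o["force"],o["moment"],o["qpos"].round(3))
c=ctrl.camera("scene")
cv2.imwrite("pics/c2.png",cv2.resize(c["frame"][220:400,220:430],None,fx=3.3,fy=3.3,interpolation=cv2.INTER_CUBIC))
E
```

```text
[ 0.64457555  0.91303507 -7.8762059 ] [-0.05016603 -0.02802839 -0.08723435] [0.093 0.47  1.592 0.    1.082 0.18 ]
```

View pics/c2.png

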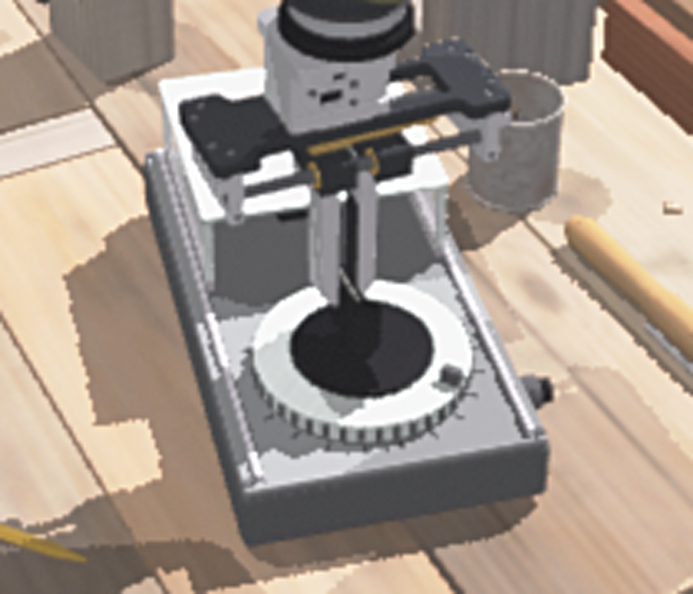

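The scene view shows both fingers pinching the fin, with clearance to the ring and guard. The force is only stiction in the grip. Now I'll turn the knob along an arc.

Emit:
play_rows:
  steps:
    - [[0.39,0.02,0,0,0,0.12,0],[0.77,0.09,0,0,0,0.24,0],[1.15,0.21,0,0,0,0.36,0],[1.5,0.37,0,0,0,0.48,0],[1.84,0.57,0,0,0,0.6,0],[2.14,0.81,0,0,0,0.72,0],[2.42,1.08,0,0,0,0.84,0],[2.66,1.39,0,0,0,0.96,0],[2.87,1.72,0,0,0,1.08,0],[3.03,2.07,0,0,0,1.2,0],[3.03,2.07,0,0,0,1.2,0]]

```text
time_s: 8.05
ee_pos: [0.5886, 0.0659, 0.0813]
eef_rot: [3.137, 0.002, -1.295]
force: [-3.3, 0.5, 3.0]
grip_width: 0.0101
```

Emit:
play_rows:
  steps:
    - [[0.38,0.02,0,0,0,0.12,0],[0.76,0.09,0,0,0,0.24,0],[1.13,0.21,0,0,0,0.36,0],[1.48,0.36,0,0,0,0.48,0],[1.81,0.56,0,0,0,0.6,0],[2.11,0.79,0,0,0,0.72,0],[2.38,1.06,0,0,0,0.84,0],[2.62,1.37,0,0,0,0.96,0],[2.82,1.69,0,0,0,1.08,0],[2.92,1.89,0,0,0,1.15,0],[2.92,1.89,0,0,0,1.15,0]]

```text
time_s: 8.97
ee_pos: [0.5779, 0.0331, 0.0813]
eef_rot: [3.137, -0.003, -2.449]
force: [-2.7, 4.8, 1.1]
grip_width: 0.0098
```

```bash
python3 - <<'E'
from h import *
o=ctrl.get_obs();print(o["qpos"].round(3))
E
```

```text
[-7.000e-03  4.940e-01  1.557e+00  1.000e-03  1.096e+00  2.442e+00]
```

Emit:
play_rows:
  steps:
    - [[0.15,0.0,0,0,0,0.04,0],[0.34,0.02,0,0,0,0.08,0],[0.34,0.02,0,0,0,0.08,0],[0.34,0.02,0,0,0,0.08,0],[0.34,0.02,0,0,0,0.08,0.4],[0.34,0.02,0,0,0,0.08,0.4],[0.34,0.02,0,0,0,0.08,0.4],[0.34,0.02,-3,0,0,0.08,0.4],[0.34,0.02,-7,0,0,0,0.4],[0.34,0.02,-11,0,0,0,0.4],[0.34,0.02,-12,0,0,0,0.4],[0.34,0.02,-12,0,0,0,0.4]]

```text
time_s: 9.97
ee_pos: [0.577, 0.0308, 0.2049]
eef_rot: [3.141, 0.001, -2.449]
force: [-0.4, -0.1, -0.6]
grip_width: 0.0379
```

Emit:
play_rows:
  steps:
    - [[-2.4,3,0,0,0,-0.1,0.4],[-4.8,6,0,0,0,-0.2,0.4],[-7.2,9.1,0,0,0,-0.3,0.4],[-9.5,12.1,0,0,0,-0.4,0.4],[-11.9,15.1,0,0,0,-0.5,0.4],[-14.3,18.1,0,0,0,-0.6,0.4],[-16.6,21.2,0,0,0,-0.637,0.5],[-16.6,21.2,0,0,0,-0.637,0.5],[-16.6,21.2,0,0,0,-0.637,0.5],[-16.6,21.2,0,0,0,-0.637,0.5]]

```text
time_s: 10.8
ee_pos: [0.5692, 0.2994, 0.2037]
eef_rot: [3.14, -0.0, -1.813]
force: [-0.5, 0.4, -0.3]
grip_width: 0.0469
```

```bash
python3 - <<'E'
from h import *
c=ctrl.camera("top")
cv2.imwrite("pics/c3.png",cv2.resize(c["frame"][235:330,385:490],None,fx=6,fy=6,interpolation=cv2.INTER_CUBIC))
E
```

```text
(no output)
```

View pics/c3.png

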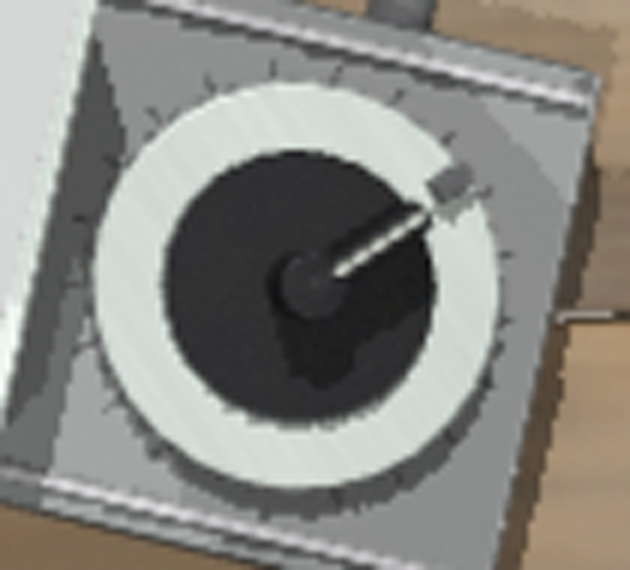

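The white line on the fin runs (335,273)–(425,213), the hub is at about (314,286), the mark's top is at about (449,184), and the ring's outer edge spans columns 93–499 and rows 82–488.

```bash
python3 - <<'E'
from h import *
c=ctrl.camera("top")
C=lambda u,v:np.array([(u+.5)/6-.5+385,(v+.5)/6-.5+235])
ang=lambda w:np.arctan2(w[1],w[0])
a,b=ray(c,C(335,273),.096),ray(c,C(425,213),.096);h=ray(c,C(314,286),.096)
ctr=ray(c,C(296,285),.064)
print("line",ang(b-a),"hub",h,"ctr",ctr,"hub->tip",ang(b-h),"ctr->tip",ang(b-ctr),np.hypot(*(b-ctr)[:2]))
for uv in((449,184),(453,190)):
    m=ray(c,C(*uv),.074);print("mark",ang(m-ctr),ang(m-h),np.hypot(*(m-ctr)[:2]))
E
```

```text
line -0.9929050002228286 hub [0.55795291 0.05779765 0.096     ] ctr [0.55753165 0.05768149 0.064     ] hub->tip -0.9990791602085822 ctr->tip -0.988863054971265 0.04083082014838031
mark -0.9768645459849041 -0.9842785357694517 0.05599617531187749
mark -1.0166027466354852 -1.0241094841915848 0.05598409413698702
```

The fin is within 0.03 rad of the mark. Next I'll re-grip the guard handle.

Emit:
play_rows:
  steps:
    - [[3.8,-2.5,0,0,0,0,0.5],[7.7,-5,0,0,0,0,0.5],[7.7,-5,0,0,0,0,0.5],[7.7,-5,0,0,0,0,0.5],[7.7,-5,3,0,0,0,0.5],[7.7,-5,6,0,0,0,0.5],[7.7,-5,8.4,0,0,0,0.5],[7.7,-5,8.4,0,0,0,0.5],[7.7,-5,8.4,0,0,0,0],[7.7,-5,8.4,0,0,0,0],[7.7,-5,8.4,0,0,0,0],[7.7,-5,8.4,0,0,0,0],[7.7,-5,8.4,0,0,0,0],[7.7,-5,8.4,0,0,0,0],[7.7,-5,8.4,0,0,0,0],[7.7,-5,8.4,0,0,0,0]]
  force: 5

```text
time_s: 12.23
ee_pos: [0.5998, 0.212, 0.1212]
eef_rot: [-3.141, 0.001, -1.814]
force: [-1.4, -0.2, 5.8]
grip_width: 0.01
```

Emit:
play_rows:
  steps:
    - [[2,0,0,0,0,0,0],[4,0,0,0,0,0,0],[6,0,0,0,0,0,0],[8,0,0,0,0,0,0],[10,0,0,0,0,0,0],[12,0,0,0,0,0,0],[13.5,0,0,0,0,0,0],[15,0,0,0,0,0,0],[15.6,0,0,0,0,0,0],[15.9,0,0,0,0,0,0],[15.9,0,0,0,0,0,0],[15.9,0,0,0,0,0,0]]

```text
time_s: 13.23
ee_pos: [0.5618, 0.0579, 0.1212]
eef_rot: [-3.141, 0.001, -1.814]
force: [0.6, -1.0, 2.7]
grip_width: 0.0099
```

Emit:
play_rows:
  steps:
    - [[0,0,0,0,0,0,0.4],[0,0,0,0,0,0,0.4],[0,0,0,0,0,0,0.4],[0,0,-3,0,0,0,0.4],[0,0,-6,0,0,0,0.4],[0,0,-8,0,0,0,0.4],[0,0,-8,0,0,0,0.2],[-4,1.6,-8,0,0,0,0],[-8,3.2,-8,0,0,0,0],[-12,4.8,-8,0,0,0,0],[-16.4,6.4,-8,0,0,0,0],[-16.4,6.4,-8,0,0,0,0],[-16.4,6.4,-8,0,0,0,0],[-16.4,6.4,-8,0,0,0,0]]

```text
time_s: 14.4
ee_pos: [0.5388, 0.2324, 0.2005]
eef_rot: [3.142, -0.0, -1.813]
force: [0.5, -0.8, -0.5]
grip_width: 0.0004
```

```bash
python3 - <<'E'
from h import *
c=ctrl.camera("top");s=ctrl.camera("scene")
a=cv2.resize(c["frame"][195:345,290:500],None,fx=1.9,fy=1.9);b=cv2.resize(s["frame"][230:400,220:420],(399,339))
cv2.imwrite("pics/c4.png",np.hstack([cv2.copyMakeBorder(a,0,339-a.shape[0],0,0,0),b]))
E
```

```text
(no output)
```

View pics/c4.png

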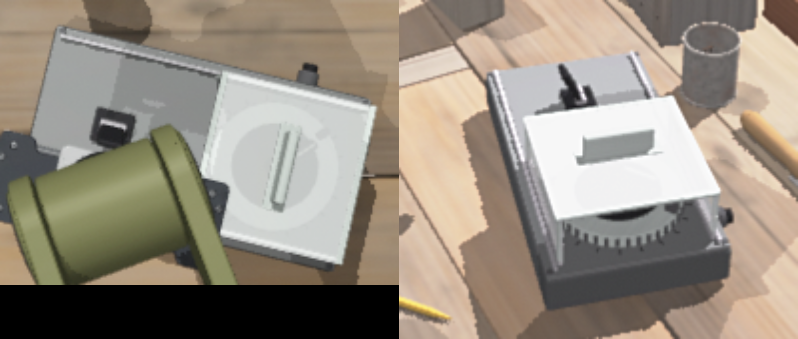

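The guard is back at its starting position, with its right corner matching the first image. The fin can be seen through it pointing at the mark, and the switch is clear. I'll lower and push.

Emit:
play_rows:
  steps:
    - [[0,0,4,0,0,0,0],[0,0,8,0,0,0,0],[0,0,11.7,0,0,0,0],[0,0,11.7,0,0,0,0],[0,0,11.7,0,0,0,0],[0,-1,11.7,0,0,0,0],[0,-2,11.7,0,0,0,0],[0,-3,11.7,0,0,0,0],[0,-4,11.7,0,0,0,0],[0,-5,11.7,0,0,0,0],[0,-5.5,11.7,0,0,0,0],[0,-5.8,11.7,0,0,0,0],[0,-5.8,11.7,0,0,0,0],[0,-5.8,11.7,0,0,0,0]]

```text
time_s: 15.67
ee_pos: [0.596, 0.2171, 0.0848]
eef_rot: [-3.14, 0.001, -1.815]
force: [0.0, 0.6, -0.7]
grip_width: 0.0006
```

Emit:
play_rows:
  steps:
    - [[0,-0.15,0,0,0,0,0],[0,-0.3,0,0,0,0,0],[0,-0.3,0,0,0,0,0]]

```text
time_s: 15.92
ee_pos: [0.5984, 0.2165, 0.0847]
eef_rot: [-3.141, 0.0, -1.815]
force: [-4.3, 0.6, 1.3]
grip_width: 0.0007
```

Emit:
play_rows:
  steps:
    - [[0,-0.15,0,0,0,0,0],[0,-0.25,0,0,0,0,0],[0,-0.25,0,0,0,0,0]]

```text
time_s: 16.17
ee_pos: [0.5991, 0.2164, 0.0844]
eef_rot: [3.137, -0.001, -1.814]
force: [-14.4, 2.5, 3.6]
grip_width: 0.0002
```

At the stop: 14 N after only 0.7 mm more travel. I'll back off and check.

Emit:
play_rows:
  steps:
    - [[0,2,0,0,0,0,0],[0,5,0,0,0,0,0],[0,6,-3,0,0,0,0],[0,6,-7,0,0,0,0],[0,6,-11,0,0,0,0],[-4,8,-12,0,0,0,0],[-8,10,-12,0,0,0,0],[-12,10,-12,0,0,0,0],[-14,10,-12,0,0,0,0],[-14,10,-12,0,0,0,0],[-14,10,-12,0,0,0,0]]

```text
time_s: 17.08
ee_pos: [0.5361, 0.3771, 0.2041]
eef_rot: [3.137, -0.002, -1.813]
force: [0.9, -0.5, -0.3]
grip_width: 0.0004
```

```bash
python3 - <<'E'
from h import *
c=ctrl.camera("top")
cv2.imwrite("pics/c5.png",cv2.resize(c["frame"][195:345,290:500],None,fx=3.8,fy=3.8,interpolation=cv2.INTER_CUBIC))
E
```

```text
(no output)
```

View pics/c5.png

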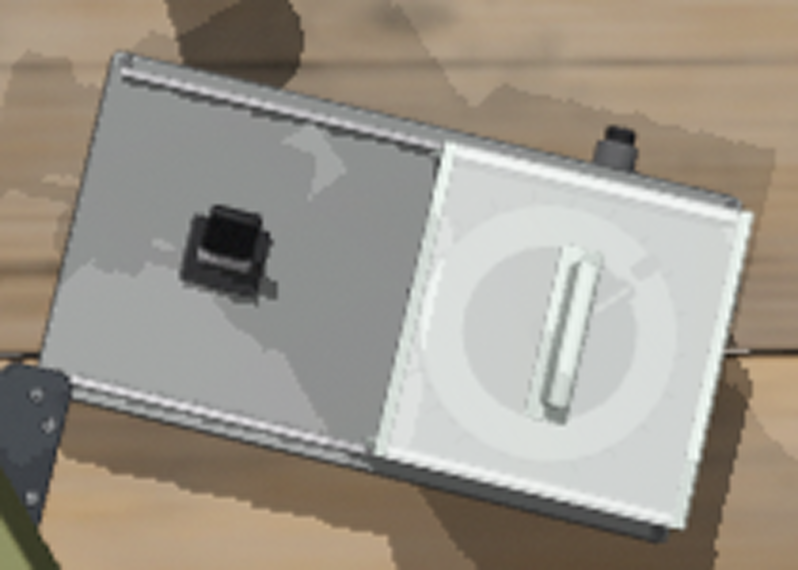

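The switch paddle now leans away (tip about (230,228)). The guard is closed with its corners where they started, the fin points at the mark, and the mark is still at (648,267).

```bash
python3 -c "
from station import ctrl
print(ctrl.hand_in())"
```

```text
the job is handed in; nothing more can be done
None
```

I set the dial, closed the guard and pushed the run switch on, and handed the job in at about 17 s. No verdict comes back, so these results rest on my own camera and force checks.

- **Guard:** I gripped the handle and slid it about 160 mm left. After the knob was set I slid it back to within about 1 mm of its starting position. In the last picture its corners are where they were in the first.
- **Inner knob:** I pinched the fin and turned it about 2.5 rad clockwise. The fin ended at about -0.99 rad and the mark measured -0.98 to -1.02 rad, so they agree within about 0.03 rad (0.12 allowed).
- **Outer ring:** the mark is at the same pixel as at the start, so the ring shows no movement.
- **Run switch:** I pushed it over only after the guard was closed. Force rose to about 14 N over the last 0.7 mm of travel, which I took as the end stop. The last picture shows it leaning away from the robot.
- **Tin, spokeshave and block:** the arm never went near them, but I did not measure them again at the end.

One check disagreed: in the first pose fit, the box's outer corners were about 2–3 pixels off. The guard corners fitted to about 2 pixels, and the dial centre I measured later matched the fit within about 1 mm. I used that pose without refitting it.

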